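Pin the steel vessel down on the platform shaker

ROBOT

A 6-joint arm with a two-finger parallel gripper is mounted at the origin on a cart in front of the work surface, level with it; the furniture and walls round the work are solid. World frame = base frame: x ahead of the robot, y to its left, z up, the work surface at z = 0. Lengths are in m, angles in rad, forces in N, time in s.
With the tool pointing down it reaches from about 0.35 to 0.975 m from the base axis. Payload 7.1 kg.
Tool frame: the origin (TCP) lies at the very end of the fingers, on their centre line; the grasp point (between the pads) lies 19 mm behind it; z points along the fingers, y is the line along which they close (so a half turn about z gives the same grasp; the last joint's range is limited). The gripper opens to 88 mm and grips with 3 to 60 N. Pads are 20 mm wide; open, the fingers measure 115 mm over their backs; the gripper's body (75 mm by 178 mm) begins 61 mm behind the grasp point.
Start: joints at [1.143, 0.423, 1.63, -0, 1.089, -0.019], TCP at [0.248, 0.573, 0.223] pointing down, gripper open.
Joint ranges: [-3, 3], [-0.9, 2.11], [0.09, 2.58], [-1.31, 4.45], [0.11, 2.69], [-2.54, 2.54]. Speed limits (rad/s): [2.39, 2.39, 3.01, 3.14, 3.14, 3.14].

INTERFACE

Orientations are given as a unit quaternion [w, x, y, z].
In Python, from station import telemetry, capture, camera_params, hand_in gives the robot as it stands.
- The arm moves only by the tool move_arm, never from a script. Its argument "increments" is a list of rows, each a list of 4 numbers: the shift along the world's x, y, z in m, then the turn about the world's z in rad. In form: [[x, y, z, roll], ...]. A call has 1 to 10 rows; each row is the pose to reach, as a shift and turn from the pose commanded when the call began; what a row does not reach only later rows make up. A row lasts 1/8 s, in which the tool goes at most 62.5 mm and 10.7 degrees, less where a joint would pass 70% of its speed; a pose out of reach is approached as far as the arm can. A call with a gripper value outside its range is refused whole. "fingers" is the opening, from -1 (shut) to 1 (fully open), set as the call begins (left out, the last holds). The fingers move at their own pace and stop on an object; "squeeze" is the grip in N (left out, the last holds). Time passes only in rows, so rows that repeat a pose let the fingers close. It gives the time, the measured TCP pose, the force, the opening and the grip force at its end, in the units of the state.
- telemetry.read_state(): the state, without advancing time (a new reading comes with each control period).
- capture(name): name is "scene" or "top" or "wrist"; returns the picture (384x512x3 uint8, red, green, blue); there is no depth.
- camera_params(name): a dict with "fx", "fy", "cx", "cy" (pixels), "R" (3x3) and "t" (3): a world point X has camera coordinates R X + t; the wrist camera has in their place "tool_from_camera" (4x4, takes a point from camera to tool coordinates, whose origin is the TCP and whose axes are the flange's). Camera axes: x right, y down, z forward; pixel columns grow to the right and rows downward; lengths in m; the calibration is good to about 2 mm. The wrist camera is an equidistant fisheye: a pixel r from the principal point sees the ray r / f radians off the axis. A picture is of the moment at which its call begins: read the wrist's pose just before it. camera_params takes no time and is no camera call.
- hand_in(): hands the job in; it is judged then, once.
The state is a dict: "time": time; "joints": joint angles; "qvel": joint speeds; "tau": joint torques, N m; "position": TCP position; "ee_rot": TCP orientation; "contact_force": force on the tool from outside, world axes, zero at the start; "ft_torque": the same for the moment, N m; "grip_width": finger opening in m; "gripper_force": force on a finger pad.
Only numpy, scipy, OpenCV 4.12 (cv2) and the standard library are available. Lean on these libraries where they do the work, as an engineer would, in place of code of your own. Each camera call takes 0.05 s, during which the arm holds its last target. There are 200 camera calls.

TASK

Before the shaker may run, the tall vessel has to be locked to its platform. Carry the vessel over upright and set its foot socket fully down over the square post, take the lock pin from its cradle, push it through the post's cross hole from the robot's side until its shoulder is home, and swing its sprung wire loop over the top of the post until it snaps shut. The vessel is top-heavy, so never let it tip, and leave the bottles and the dish where they are.

Things in the scene. Friction and masses are not known exactly. Their poses are not given: they have to be found in the camera images.
- shaker: white platform shaker, fixed to the bench, 205 x 205 mm, its bare aluminium platform 55 mm above the bench. Origin under its centre; x points away from its control strip (away from the robot), z up. It does not run.
- post_foot (a point): point on the platform's top under the axis of the square steel lock post, 45 mm in front (-x) of the shaker's centre; axes as the shaker's. The post is 18 x 18 mm, 48 mm tall, its top 6 mm tapered.
- post_hole (a point): centre of the post's round cross hole, 32 mm above the platform, 16 mm below the post's top; axes as the shaker's. The hole, 11 mm wide, runs along x right through the post, from its near face (x = -9 mm) to its far face (x = +9 mm).
- vessel: tall, top-heavy closed steel vessel, loose, about 0.6 kg (a quarter more or less), 199 mm tall. Origin at the underside, in the centre of its square foot socket (inside 21 x 21, outside 31 x 31, 23 mm tall, open above and below); z up. Behind it the foot plate, 64 mm wide, reaches to x = 92 mm. In place: origin at post_foot, axes as the shaker's (a turn of a few degrees does no harm).
- vessel_column (a point): foot of the vessel's 44 mm thick column, on its axis, at (50, 0, 10) mm of the vessel's frame. The column's 72 mm wide flange, at z = 118 to 141 mm of the vessel, overhangs towards the socket as far as x = 14 mm.
- vessel_grip (a point): place to grip the vessel: centre of the dark steel block on its top, at (50, 0, 175) mm in the vessel's frame; the block is 34 mm (x) by 30 mm (y) by 43 mm (z 152 to 195 mm); a brass nipple sticks out of its +x side. Grip it across y. About 60 mm above the centre of mass.
- cradle: grey parking cradle of the lock pin, fixed: plate 92 x 46 x 6 mm with two upright forks, 6 mm thick and 22 mm wide at most, under the pin's head and shaft. Origin at the underside below the parked pin's origin, x along the pin. The pin lifts out straight up.
- lock_pin: steel lock pin, loose, 60 g, parked level with its axis 40 mm above the bench. Origin on its axis at the shoulder; x to the nose, z up (loop side). Shaft 9 mm thick to x = 26 mm, tapering to a 2 mm nose at 38 mm. Head x = -12 to 0, 14 mm wide (y), z = -6 to +11 mm. Home in the post: x along the hole's x, shoulder on the near face (origin 9 mm before post_hole), loop upwards.
- pin_grip (a point): middle of the pin's red ribbed grip, on its axis 35 mm behind the shoulder; the grip is 12 mm wide (y), 14 mm high (z) and reaches from 12 to 46 mm behind the shoulder. Grip it across y.
- pin_loop (a joint): angle (rad) of the pin's wire loop about its hinge. 0, the open stop: the loop stands up, leaning 10 degrees back. It swings forwards over the post's top to 1.75, shut: level, its bar on the pin's nose beyond the post. An over-centre spring (about 1.5 N at the bar) holds it at either end; pushed past 0.87 it goes on by itself.
- loop_hinge (a point): middle of the loop's hinge in the pin's head, at (-6, 0, 6.5) mm of the pin's frame; the hinge runs along the pin's y.
- loop_bar (a point): middle of the loop's free cross bar, 34 mm from the hinge; the loop is of 4 mm wire, 27 mm wide inside, 35 mm outside; the straight bar is 16 mm long along the pin's y.
- bottle_0: small white reagent bottle with blue cap, 52 mm thick, 118 mm tall, loose bystander; origin at its underside
- bottle_2: larger white reagent bottle with blue cap, 60 mm thick, 138 mm tall, loose bystander; origin at its underside
- petri_1: petri dish with lid, 58 mm wide, 14 mm high, loose bystander; origin at its underside

How it is judged:
On the way, in this order (a step that is already met when the one before it is completed fails the run):
1. the vessel stands upright on the platform with its socket fully down over the post (x of vessel in the frame of post_foot between -0.004 and 0.004 m and y of vessel in the frame of post_foot between -0.004 and 0.004 m and z of vessel in the frame of post_foot between -0.003 and 0.003 m and angle between vessel's own z axis and vertical below 0.06 rad and angle between the x axis of vessel and the x axis of shaker, either way round below 0.2 rad), for 0.2 s.
2. the lock pin is through the post's cross hole, its shoulder home (x of lock_pin in the frame of post_hole between -0.0125 and -0.006 m and y of lock_pin in the frame of post_hole between -0.004 and 0.004 m and z of lock_pin in the frame of post_hole between -0.004 and 0.004 m and angle between the x axis of lock_pin and the x axis of shaker, either way round below 0.17 rad), for 0.2 s.
3. the loop is swung over the post's top and shut (value of joint pin_loop above 1.6 rad and x of loop_bar in the frame of post_hole above 0.012 m), for 0.2 s.
At the end, for the whole second after the job is handed in: vessel upright on the platform, socket down over the post within 3 mm in height and 4 mm sideways; pin through the cross hole, shoulder within 3 mm of the post's near face; loop over the post and shut (past 1.6 rad, bar beyond the post); everything at rest (all of step 1 and all of step 2 and all of step 3 and linear speed of each of vessel, lock_pin below 0.02 m/s); the robot touches nothing.
It fails at once if the vessel is tipped by more than about 17 degrees (angle between vessel's own z axis and vertical above 0.3 rad).
It fails at once if the small bottle is moved by more than 30 mm (distance of bottle_0 from where it was at the start of the episode above 0.03 m).
It fails at once if the larger bottle is moved by more than 30 mm (distance of bottle_2 from where it was at the start of the episode above 0.03 m).
It fails at once if the petri dish is moved by more than 30 mm (distance of petri_1 from where it was at the start of the episode above 0.03 m).
It also fails if it takes over 67 s, if anything falls off the work surface, if the arm or the gripper's body presses on something with over 40 N, if the wrist force passes 120 N, or if a joint passes its speed limit or range.

## Working session

There is one attempt and no reset: what is moved stays moved. The work goes in short steps, Python scripts to look and compute and a tool call to move; the robot and the scene stay as the last step left them, time stands still between calls to the robot, and variables do not carry over. Pictures are saved under pics/ and viewed, at most 10 in all, crops included, and the job is handed in when it is done.

Besides the shell and the picture viewer there is one more tool, called after "Call:" as a command line: name --pt "numbers of a row" for each row, then --argument value for the rest. move_arm: Moves the arm, as the interface text tells. Its arguments: {"type":"object","properties":{"increments":{"type":"array","items":{"type":"array","items":{"type":"number"}}},"fingers":{"type":"number"},"squeeze":{"type":"number"}},"required":["increments"]}

```bash
mkdir -p pics; cat > h.py <<'E'
import numpy as np, cv2
from station import telemetry, capture, camera_params, hand_in
def save(n,img): cv2.imwrite(f'pics/{n}.png',img[:,:,::-1])
E
python3 - <<'E'
from h import *
s=telemetry.read_state();print({k:np.round(v,3).tolist() for k,v in s.items()})
a=capture('top');b=capture('scene')
np.save('top.npy',a);np.save('scene.npy',b)
save('top',a);save('scene',b)
for n in('top','scene','wrist'):print(n,camera_params(n))
E
```

```text
{'time': 0.0, 'joints': [1.143, 0.424, 1.631, -0.0, 1.089, -0.019], 'qvel': [-0.002, -0.001, -0.001, -0.0, -0.0, -0.001], 'tau': [0.002, -54.462, -27.367, 0.065, 0.023, -0.0], 'position': [0.248, 0.573, 0.222], 'ee_rot': [-0.0, 0.203, 0.979, -0.001], 'contact_force': [0.671, -0.564, 0.233], 'ft_torque': [-0.024, 0.008, -0.018], 'gripper_force': 0.0, 'grip_width': 0.087}
top {'fx': 389.6889502177373, 'fy': 389.6889502177373, 'cx': 255.25127494053942, 'cy': 192.37616947380118, 'R': array([[-0.00793954, -0.99952884, -0.0296491 ],
       [-0.99767043,  0.0099268 , -0.06749204],
       [ 0.06775457,  0.02904418, -0.99727918]]), 't': array([-0.02659527,  0.55144423,  1.43095355])}
scene {'fx': 483.8241498262423, 'fy': 483.8241498262423, 'cx': 250.21418763776413, 'cy': 190.25772600690837, 'R': array([[ 0.78179958, -0.62328809,  0.0173603 ],
       [-0.27324342, -0.36749388, -0.88898047],
       [ 0.56047075,  0.69026097, -0.45761593]]), 't': array([-0.46065363,  0.24495235,  1.0305579 ])}
wrist {'fx': 297.3186396354542, 'fy': 297.3186396354542, 'cx': 256.7314860564246, 'cy': 195.47249769312907, 'tool_from_camera': array([[-4.23730381e-05, -9.65530531e-01, -2.60289823e-01,
         7.16418071e-02],
       [ 9.99999993e-01, -6.98401630e-05,  9.62764179e-05,
        -7.50309151e-05],
       [-1.11136505e-04, -2.60289818e-01,  9.65530527e-01,
        -1.62241293e-01],
       [ 0.00000000e+00,  0.00000000e+00,  0.00000000e+00,
         1.00000000e+00]])}
```

View pics/top.png

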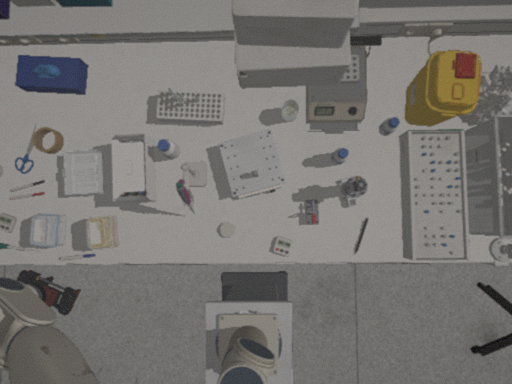

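View pics/scene.png

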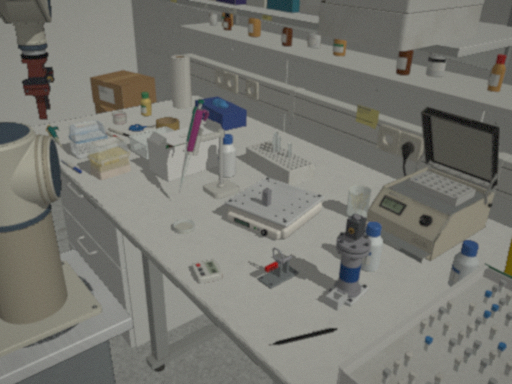

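The top view shows the shaker at about (252,163), vessel at (355,187), cradle and pin at (313,211), a bottle at (341,156), another at (168,148) or (392,125), and the dish at (227,230). I'll enlarge both next.

```bash
python3 - <<'E'
from h import *
a=np.load('top.npy')[120:250,210:390];b=np.load('scene.npy')[170:310,220:400]
save('topc',cv2.resize(a,None,fx=4.4,fy=4.4,interpolation=cv2.INTER_CUBIC))
save('scenec',cv2.resize(b,None,fx=4.2,fy=4.2,interpolation=cv2.INTER_CUBIC))
E
```

```text
(no output)
```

View pics/topc.png

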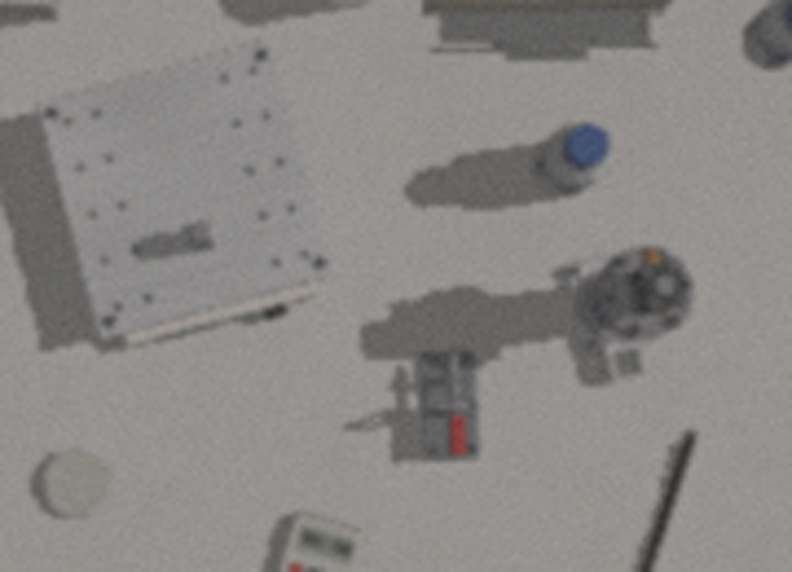

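View pics/scenec.png

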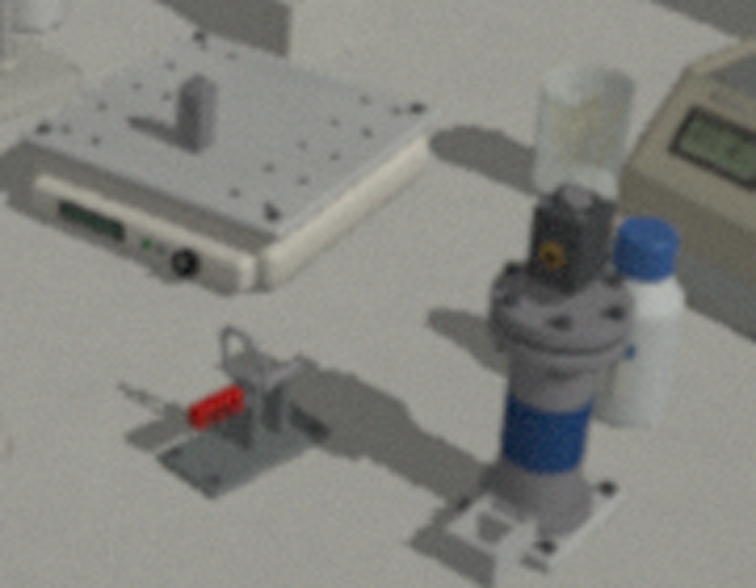

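```bash
cat >> h.py <<'E'
from scipy.spatial.transform import Rotation as Rn
def ray(cam,uv,st=None):
    p=camera_params(cam)
    if cam!='wrist':
        d=np.array([(uv[0]-p['cx'])/p['fx'],(uv[1]-p['cy'])/p['fy'],1.])
        return -p['R'].T@p['t'], p['R'].T@d
    v=np.array([uv[0]-p['cx'],uv[1]-p['cy']]);r=np.hypot(*v);th=r/p['fx']
    d=np.r_[np.sin(th)*v/max(r,1e-9),np.cos(th)]
    T=p['tool_from_camera'];q=np.array(st['ee_rot']);R=Rn.from_quat(np.r_[q[1:],q[0]]).as_matrix()
    return np.array(st['position'])+R@T[:3,3], R@T[:3,:3]@d
def atz(cam,uv,z,st=None):
    o,d=ray(cam,uv,st);return o+d*(z-o[2])/d[2]
def proj(cam,X,st=None):
    p=camera_params(cam);X=np.asarray(X,float)
    if cam!='wrist':
        c=p['R']@X+p['t'];return np.array([p['cx']+p['fx']*c[0]/c[2],p['cy']+p['fy']*c[1]/c[2]])
    T=p['tool_from_camera'];q=np.array(st['ee_rot']);R=Rn.from_quat(np.r_[q[1:],q[0]]).as_matrix()
    c=T[:3,:3].T@(R.T@(X-np.array(st['position']))-T[:3,3])
    th=np.arctan2(np.hypot(c[0],c[1]),c[2]);n=c[:2]/np.hypot(*c[:2])
    return np.array([p['cx'],p['cy']])+p['fx']*th*n
E
python3 - <<'E'
from h import *
f=lambda u,v:((u+.5)/4.4-.5+210,(v+.5)/4.4-.5+120)
for n,u,v,z in[('sh c1',262,55,.055),('c2',318,262,.055),('c3',108,322,.055),('c4',50,113,.055),('posttop',198,236,.103),('dish',75,483,.014),('bottle0',587,145,.118),('bottleR',785,30,.12),('blocktop?',655,287,.195),('gold',652,255,.175),('foot hole',568,275,.01),('foot',628,360,.01),('socket?',593,360,.023),('cr1',420,352,.006),('cr2',475,352,.006),('cr3',478,458,.006),('cr4',420,460,.006),('grip near',457,455,.047),('grip far',457,415,.047)]:
  print(n,atz('top',f(u,v),z).round(3))
E
```

```text
sh c1 [ 0.769 -0.085  0.055]
c2 [ 0.596 -0.13   0.055]
c3 [0.548 0.044 0.055]
c4 [0.723 0.092 0.055]
posttop [ 0.613 -0.032  0.103]
dish [0.415 0.076 0.014]
bottle0 [ 0.68  -0.34   0.118]
bottleR [ 0.768 -0.496  0.12 ]
blocktop? [ 0.56  -0.372  0.195]
gold [ 0.586 -0.375  0.175]
foot hole [ 0.587 -0.342  0.01 ]
foot [ 0.515 -0.391  0.01 ]
socket? [ 0.514 -0.359  0.023]
cr1 [ 0.523 -0.217  0.006]
cr2 [ 0.523 -0.263  0.006]
cr3 [ 0.433 -0.264  0.006]
cr4 [ 0.432 -0.215  0.006]
grip near [ 0.436 -0.242  0.047]
grip far [ 0.469 -0.242  0.047]
```

Shaker yaw is about 15° with its centre at (0.659,-0.020); post at (0.615,-0.032), which agrees with the post top. Cradle yaw is about 0 with the pin axis at y≈-0.242. Vessel is near (0.56,-0.37). Next I'll move the wrist camera over for a finer look.

Call:
move_arm --pt "0 0 0.06 0" --pt "0.01 -0.04 0.12 0.1" --pt "0.03 -0.1 0.17 0.2" --pt "0.05 -0.2 0.18 0.4" --pt "0.1 -0.4 0.18 0.4" --pt "0.1 -0.4 0.18 0.4" --pt "0.16 -0.6 0.18 0.4" --pt "0.16 -0.6 0.18 0.4" --pt "0.2 -0.75 0.18 0.4" --pt "0.23 -0.85 0.18 0.4" --fingers 1

```text
time: 1.35
position: [0.381, 0.0702, 0.3993]
ee_rot: [0.0, 0.004, 1.0, 0.0]
contact_force: [0.7, 0.2, 0.4]
grip_width: 0.0877
gripper_force: 0.0
```

Call:
move_arm --pt "0.06 -0.25 0 0" --pt "0.06 -0.25 0 0" --pt "0.06 -0.25 0 0" --pt "0.06 -0.25 0 0" --pt "0.06 -0.25 0 0" --pt "0.06 -0.25 0 0"

```text
time: 2.1
position: [0.4406, -0.1779, 0.3986]
ee_rot: [-0.001, 0.005, 1.0, 0.0]
contact_force: [-1.3, -0.6, -0.1]
grip_width: 0.088
gripper_force: 0.0
```

Call:
move_arm --pt "0 -0.06 -0.02 0" --pt "0 -0.12 -0.04 0" --pt "0 -0.12 -0.04 0" --pt "0 -0.12 -0.04 0"

```text
time: 2.6
position: [0.4412, -0.2963, 0.3593]
ee_rot: [-0.0, 0.004, 1.0, 0.0]
contact_force: [-0.0, 0.0, -0.0]
grip_width: 0.0875
gripper_force: 0.0
```

```bash
python3 - <<'E'
from h import *
import json
s=telemetry.read_state();a=capture('wrist');np.save('w1.npy',a)
json.dump({k:np.asarray(v).tolist() for k,v in s.items()},open('w1.json','w'))
print(s['position'],s['ee_rot'],np.round(s['joints'],2))
save('w1',cv2.resize(a,None,fx=1.56,fy=1.56,interpolation=cv2.INTER_CUBIC))
E
```

```text
[ 0.44115078 -0.2963056   0.35928168] [-1.01051326e-04  3.90921734e-03  9.99992264e-01  4.23877363e-04] [-0.61  0.15  1.68  0.    1.31 -2.18]
```

View pics/w1.png

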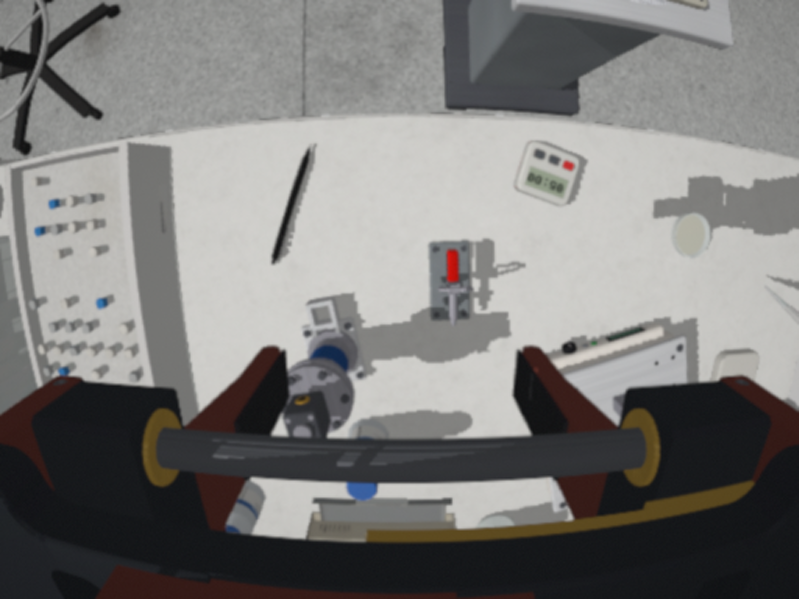

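The wrist view shows the pin and cradle at (452,280), with the loop standing, the vessel's socket at (322,317), its column at (328,360), and the top block at (305,415). I'll enlarge this.

```bash
python3 - <<'E'
from h import *
a=np.load('w1.npy')[148:286,178:312]
save('w1c',cv2.resize(a,None,fx=4.3,fy=4.3,interpolation=cv2.INTER_CUBIC))
E
```

```text
(no output)
```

View pics/w1c.png

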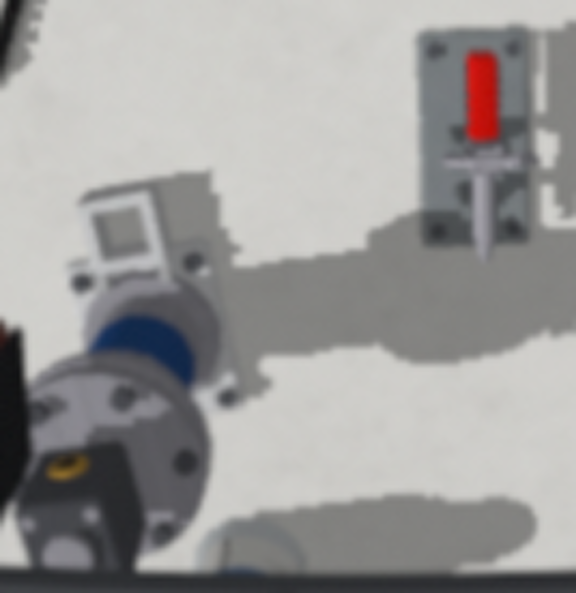

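```bash
python3 - <<'E'
from h import *
import json
s=json.load(open('w1.json'))
f=lambda u,v:((u+.5)/4.3-.5+178,(v+.5)/4.3-.5+148)
for n,u,v,z in[('so NL',80,206,.023),('so NR',149,191,.023),('so FR',168,273,.023),('in NL',92,216,.023),('in NR',143,206,.023),('in FR',153,250,.023),('in FL',103,262,.023),('ph1',82,283,.010),('ph2',193,262,.01),('ph3',227,397,.01),('block NL top',37,462,.195),('block NR top',122,448,.195),('gripNl',468,55,.04),('gripNr',497,55,.04),('gripFl',468,138,.04),('gripFr',498,138,.04),('nose',485,258,.04),('cr NL',420,32,.006),('cr NR',528,28,.006),('cr FR',529,243,.006),('cr FL',422,245,.006)]:
  print(n,atz('wrist',f(u,v),z,s).round(4))
E
```

```text
so NL [ 0.5031 -0.4029  0.023 ]
so NR [ 0.497  -0.3738  0.023 ]
so FR [ 0.532  -0.3676  0.023 ]
in NL [ 0.5074 -0.3981  0.023 ]
in NR [ 0.5033 -0.3766  0.023 ]
in FR [ 0.5221 -0.3734  0.023 ]
in FL [ 0.5272 -0.3947  0.023 ]
ph1 [ 0.5407 -0.407   0.01  ]
ph2 [ 0.5314 -0.3586  0.01  ]
ph3 [ 0.5934 -0.3464  0.01  ]
block NL top [ 0.5336 -0.3845  0.195 ]
block NR top [ 0.5286 -0.3589  0.195 ]
gripNl [ 0.4402 -0.2471  0.04  ]
gripNr [ 0.4402 -0.236   0.04  ]
gripFl [ 0.4726 -0.2467  0.04  ]
gripFr [ 0.4726 -0.235   0.04  ]
nose [ 0.5212 -0.2391  0.04  ]
cr NL [ 0.4357 -0.2634  0.006 ]
cr NR [ 0.4339 -0.2192  0.006 ]
cr FR [ 0.5254 -0.2164  0.006 ]
cr FL [ 0.5259 -0.262   0.006 ]
```

```bash
python3 - <<'E'
from h import *
import json
s=json.load(open('w1.json'))
y=.19;R=np.array([[np.cos(y),-np.sin(y),0],[np.sin(y),np.cos(y),0],[0,0,1]]);o=np.array([.515,-.3857,0])
g=lambda p:((np.array(p)-[178,148]+.5)*4.3-.5).round(0)
gt=lambda p:((np.array(p)-[210,120]+.5)*4.4-.5).round(0)
gs=lambda p:((np.array(p)-[220,170]+.5)*4.2-.5).round(0)
for P in [(33,-15,195),(33,15,195),(67,15,195),(67,-15,195),(33,-15,152),(33,15,152),(14,0,141),(10,-15.5,23),(-10,10,23)]:
  X=o+R@(np.array(P)/1000.);print(P,X.round(3),g(proj('wrist',X,s)),gt(proj('top',X)),gs(proj('scene',X)))
E
```

```text
(33, -15, 195) [ 0.55  -0.394  0.195] [ 11. 511.] [686. 300.] [583. 224.]
(33, 15, 195) [ 0.545 -0.365  0.195] [106. 497.] [646. 308.] [528. 203.]
(67, 15, 195) [ 0.578 -0.358  0.195] [137. 594.] [636. 263.] [564. 177.]
(67, -15, 195) [ 0.584 -0.388  0.195] [ 44. 606.] [676. 255.] [617. 198.]
(33, -15, 152) [ 0.55  -0.394  0.152] [ 41. 448.] [672. 305.] [572. 299.]
(33, 15, 152) [ 0.545 -0.365  0.152] [128. 434.] [633. 313.] [519. 277.]
(14, 0, 141) [ 0.529 -0.383  0.141] [ 75. 375.] [654. 334.] [523. 323.]
(10, -15.5, 23) [ 0.528 -0.399  0.023] [ 93. 263.] [641. 343.] [521. 530.]
(-10, 10, 23) [ 0.503 -0.378  0.023] [140. 206.] [616. 373.] [458. 527.]
```

Vessel yaw is about 0.19 with its origin at (0.515,-0.386), so the grip is at about (0.565,-0.376). All three cameras agree to a few mm. I'll hover above it and check the centring.

Call:
move_arm --pt "0.06 -0.02 -0.02 0.1" --pt "0.1 -0.06 -0.05 0.2" --pt "0.124 -0.08 -0.08 0.2" --pt "0.124 -0.08 -0.12 0.2" --pt "0.124 -0.08 -0.125 0.2" --pt "0.124 -0.08 -0.125 0.2"

```text
time: 3.4
position: [0.5657, -0.3769, 0.2358]
ee_rot: [0.001, -0.096, 0.995, -0.0]
contact_force: [0.8, -0.2, 0.9]
grip_width: 0.0876
gripper_force: 0.0
```

```bash
cat > snap.py <<'E'
from h import *
import json,sys
n=sys.argv[1];x0,y0,x1,y1,k=map(float,sys.argv[2:7])
s=telemetry.read_state();a=capture('wrist');np.save(n+'.npy',a)
json.dump({k:np.asarray(v).tolist() for k,v in s.items()},open(n+'.json','w'))
print(s['time'],np.round(s['position'],4),np.round(s['ee_rot'],4),np.round(s['joints'],2))
save(n,cv2.resize(a[int(y0):int(y1),int(x0):int(x1)],None,fx=k,fy=k,interpolation=cv2.INTER_CUBIC))
E
python3 snap.py w2 130 60 380 260 3
```

```text
3.4 [ 0.5657 -0.3769  0.2358] [ 5.000e-04 -9.620e-02  9.954e-01 -4.000e-04] [-0.61  0.49  1.49  0.    1.16 -2.37]
```

View pics/w2.png

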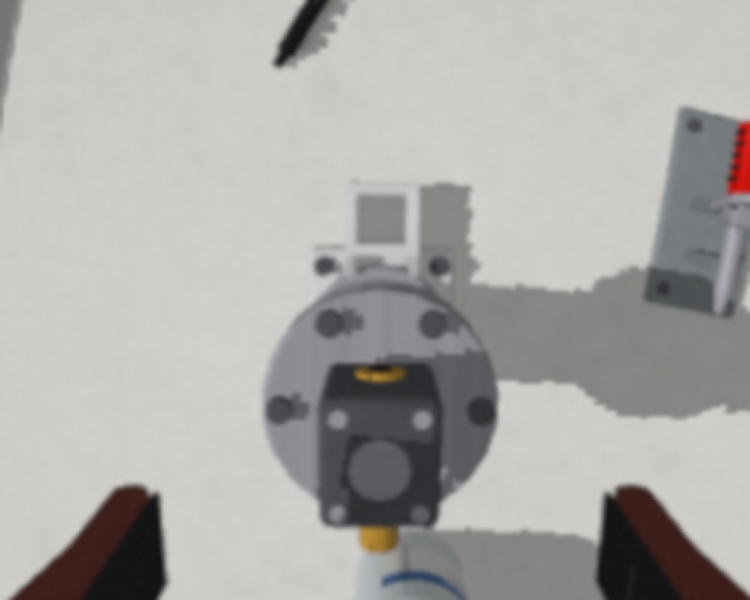

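```bash
python3 - <<'E'
from h import *
import json
s=json.load(open('w2.json'))
f=lambda u,v:((u+.5)/3-.5+130,(v+.5)/3-.5+60)
q=s['ee_rot'];az=2*np.arctan2(q[2],q[1]);print('tool axis',az)
for n,u,v,z in[('so NL',349,182,.023),('so NR',418,183,.023),('in NL',356,194,.023),('in NR',406,194,.023),('in FR',405,243,.023),('in FL',356,243,.023),('bolts',338,420,.195),('b',422,420,.195),('b',337,513,.195),('b',420,513,.195),('knob',380,469,.197),('flL',264,398,.141),('flR',497,398,.141)]:
  print(n,atz('wrist',f(u,v),z,s).round(4))
E
```

```text
tool axis 3.3342555685221336
so NL [ 0.5021 -0.4028  0.023 ]
so NR [ 0.497  -0.3745  0.023 ]
in NL [ 0.5065 -0.399   0.023 ]
in NR [ 0.5025 -0.3785  0.023 ]
in FR [ 0.5229 -0.3749  0.023 ]
in FL [ 0.5268 -0.3951  0.023 ]
bolts [ 0.5542 -0.3892  0.195 ]
b [ 0.5504 -0.3697  0.195 ]
b [ 0.5776 -0.3853  0.195 ]
b [ 0.5737 -0.3653  0.195 ]
knob [ 0.5636 -0.3772  0.197 ]
flL [ 0.5674 -0.412   0.141 ]
flR [ 0.554  -0.3436  0.141 ]
```

Centred within 0.5 mm. I'll descend and grip.

Call:
move_arm --pt "0 0 -0.03 0" --pt "0 0 -0.06 0" --pt "0 0 -0.08 0" --pt "0 0 -0.08 0"

```text
time: 3.95
position: [0.5648, -0.3776, 0.1541]
ee_rot: [-0.0, -0.096, 0.995, 0.0]
contact_force: [0.3, 0.2, 0.1]
grip_width: 0.0876
gripper_force: 0.0
```

Call:
move_arm --pt "0 0 0 0" --pt "0 0 0 0" --pt "0 0 0 0" --pt "0 0 0 0" --pt "0 0 0 0" --pt "0 0 0 0" --fingers -1 --squeeze 45

```text
time: 4.7
position: [0.565, -0.3779, 0.1541]
ee_rot: [-0.0, -0.095, 0.995, 0.0]
contact_force: [-0.7, 0.2, 1.0]
grip_width: 0.0314
gripper_force: 0.0
```

Call:
move_arm --pt "0 0 0 0" --pt "0 0 0 0" --pt "0 0 0.01 0" --pt "0 0 0.03 0" --pt "0 0 0.06 0" --pt "0 0 0.1 0" --pt "0 0 0.13 0" --pt "0 0 0.14 0"

```text
time: 5.7
position: [0.5659, -0.3785, 0.2977]
ee_rot: [0.002, -0.095, 0.995, -0.002]
contact_force: [0.6, 0.1, -4.4]
grip_width: 0.0299
gripper_force: 45.0
```

Call:
move_arm --pt "0.005 0.03 0 0.02" --pt "0.02 0.07 0 0.07" --pt "0.03 0.12 0 0.07" --pt "0.045 0.17 0 0.07" --pt "0.06 0.22 0 0.07" --pt "0.075 0.27 0 0.07" --pt "0.09 0.32 0 0.07" --pt "0.096 0.35 0 0.07" --pt "0.098 0.36 0 0.07" --pt "0.098 0.36 0 0.07"

```text
time: 6.95
position: [0.6626, -0.0177, 0.2936]
ee_rot: [-0.001, -0.131, 0.991, -0.0]
contact_force: [-0.1, -0.6, -4.3]
grip_width: 0.0297
gripper_force: 45.0
```

```bash
python3 snap.py w3 150 40 370 240 3
```

```text
6.95 [ 0.6626 -0.0177  0.2936] [-6.000e-04 -1.307e-01  9.914e-01 -1.000e-04] [-0.04  0.41  1.47 -0.    1.26 -1.88]
```

View pics/w3.png

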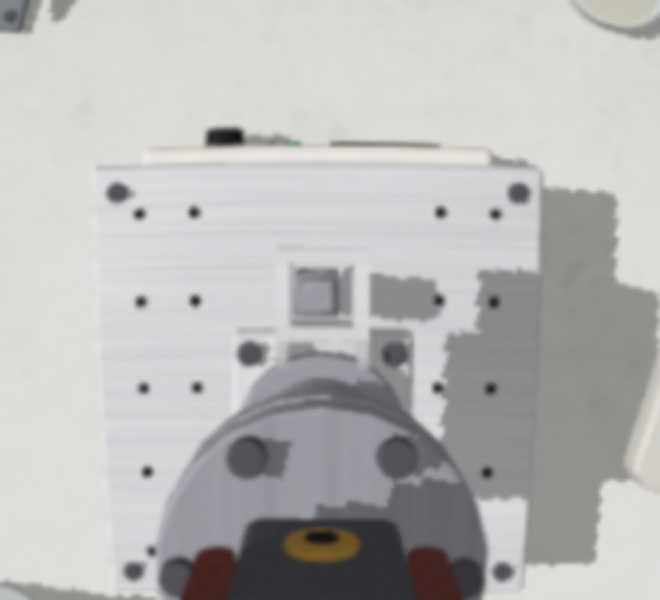

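```bash
python3 - <<'E'
from h import *
import json
s=json.load(open('w3.json'))
f=lambda u,v:((u+.5)/3-.5+150,(v+.5)/3-.5+40)
q=s['ee_rot'];yaw=2*np.arctan2(q[2],q[1])-np.pi;print('yaw',yaw)
p=np.array(s['position']);c,sn=np.cos(yaw),np.sin(yaw);R=np.array([[c,sn],[-sn,c]])
for n,u,v,z in[('rim NL',276,248,.1625),('rim NR',370,248,.1625),('rim in NL',290,264,.1625),('rim in NR',356,264,.1625),('in FR',354,326,.1625),('in FL',290,326,.1625),('post NL',299,271,.103),('post NR',338,271,.103),('post FR',338,312,.103),('post FL',299,312,.103),('bolt',118,192,.057),('b',518,192,.057),('b',134,572,.057),('b',502,572,.057)]:
  X=atz('wrist',f(u,v),z,s);print(n,X.round(4),(R@(X-p)[:2]).round(4))
X=p[:2]-R.T@[.05,0]
print('expected socket origin',X, proj('wrist',[*X,.1625],s))
E
```

```text
yaw 0.2621026486742313
rim NL [ 0.602  -0.0489  0.1625] [-0.0667 -0.0144]
rim NR [ 0.594  -0.0193  0.1625] [-0.0667  0.0163]
rim in NL [ 0.6059 -0.0431  0.1625] [-0.0614 -0.0098]
rim in NR [ 0.6003 -0.0223  0.1625] [-0.0614  0.0117]
in FR [ 0.6203 -0.0175  0.1625] [-0.0408  0.0112]
in FL [ 0.6258 -0.0379  0.1625] [-0.0408 -0.0099]
post NL [ 0.6102 -0.0405  0.103 ] [-0.0565 -0.0084]
post NR [ 0.6062 -0.0257  0.103 ] [-0.0565  0.0069]
post FR [ 0.622  -0.0214  0.103 ] [-0.0402  0.007 ]
post FL [ 0.626  -0.0363  0.103 ] [-0.0403 -0.0084]
bolt [ 0.5972 -0.1293  0.057 ] [-0.0921 -0.0907]
b [0.5509 0.0438 0.057 ] [-0.092   0.0884]
b [ 0.7717 -0.0827  0.057 ] [ 0.0885 -0.091 ]
b [0.7252 0.0906 0.057 ] [0.0885 0.0884]
expected socket origin [ 0.6143501  -0.03070245] [256.36178605 139.11283172]
```

Measured in tool axes, the socket needs to go about +3 mm in x and -1.8 mm in y. I'll shift it and start lowering, watching the force.

Call:
move_arm --pt "0.0035 -0.001 -0.01 0" --pt "0.0035 -0.001 -0.03 0" --pt "0.0035 -0.001 -0.036 0" --pt "0.0035 -0.001 -0.041 0" --pt "0.0035 -0.001 -0.043 0" --pt "0.0035 -0.001 -0.043 0"

```text
time: 7.75
position: [0.6667, -0.0189, 0.2514]
ee_rot: [0.0, -0.13, 0.991, -0.0]
contact_force: [0.0, -0.6, -4.1]
grip_width: 0.0295
gripper_force: 45.0
```

Call:
move_arm --pt "0 0 -0.004 0" --pt "0 0 -0.008 0" --pt "0 0 -0.012 0" --pt "0 0 -0.012 0"

```text
time: 8.25
position: [0.6663, -0.0189, 0.2386]
ee_rot: [-0.0, -0.13, 0.991, 0.0]
contact_force: [-0.1, 0.6, -5.1]
grip_width: 0.0298
gripper_force: 45.0
```

Call:
move_arm --pt "0 0 -0.008 0" --pt "0 0 -0.016 0" --pt "0 0 -0.022 0" --pt "0 0 -0.026 0" --pt "0 0 -0.028 0" --pt "0 0 -0.0285 0"

```text
time: 9.0
position: [0.6666, -0.0189, 0.2107]
ee_rot: [0.0, -0.13, 0.991, -0.0]
contact_force: [0.1, 0.8, -4.3]
grip_width: 0.0299
gripper_force: 45.0
```

Call:
move_arm --pt "0 0 -0.001 0" --pt "0 0 -0.002 0" --pt "0 0 -0.003 0" --pt "0 0 -0.003 0"

```text
time: 9.5
position: [0.6668, -0.0189, 0.2091]
ee_rot: [0.001, -0.13, 0.991, -0.0]
contact_force: [-3.6, 1.5, 5.8]
grip_width: 0.0298
gripper_force: 45.0
```

Platform contact is felt at the expected height, so I'll release and rise.

Call:
move_arm --pt "0 0 0.001 0" --pt "0 0 0.001 0" --pt "0 0 0.001 0" --pt "0 0 0.001 0" --pt "0 0 0.001 0" --pt "0 0 0.001 0" --fingers 1

```text
time: 10.25
position: [0.6666, -0.0189, 0.2086]
ee_rot: [-0.0, -0.13, 0.991, -0.0]
contact_force: [0.5, 0.3, 0.0]
grip_width: 0.0857
gripper_force: 0.0
```

Call:
move_arm --pt "0 0 0.03 0" --pt "0 0 0.07 0" --pt "0 0 0.09 0" --pt "0 0 0.09 0"

```text
time: 10.75
position: [0.6672, -0.0189, 0.3]
ee_rot: [0.001, -0.13, 0.991, -0.0]
contact_force: [-0.0, 0.9, -1.4]
grip_width: 0.0876
gripper_force: 0.0
```

```bash
python3 snap.py w4 140 20 380 215 3.3
```

```text
10.75 [ 0.6672 -0.0189  0.3   ] [ 1.400e-03 -1.303e-01  9.915e-01 -2.000e-04] [-0.05  0.41  1.46  0.    1.27 -1.88]
```

View pics/w4.png

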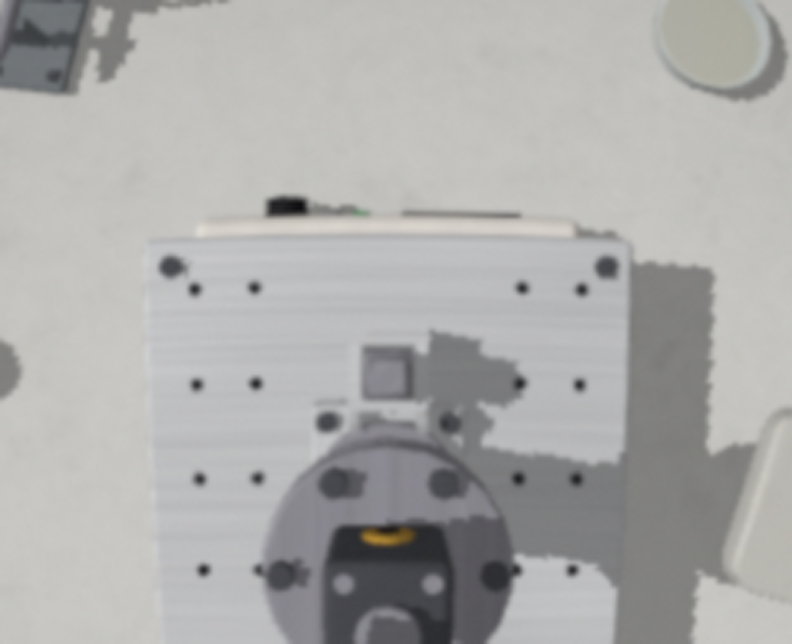

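The vessel is seated; its socket surrounds the post at (388,372) and the column stands upright. Now I'll compute the post position more exactly.

```bash
python3 - <<'E'
from h import *
import json
s=json.load(open('w4.json'))
f=lambda u,v:((u+.5)/3.3-.5+140,(v+.5)/3.3-.5+20)
y=.262;c,sn=np.cos(y),np.sin(y);R=np.array([[c,sn],[-sn,c]])
for n,u,v,z in[('post c',388,378,.103),('p NL',368,358,.103),('p FR',408,398,.103),('edge L',148,241,.055),('edge R',630,241,.055),('bolt',171,267,.057),('b',606,267,.057),('socket rim L',350,370,.078),('socket rim R',428,370,.078)]:
  X=atz('wrist',f(u,v),z,s);print(n,X.round(4),'rel bench->shakerframe',(R@X[:2]).round(4))
print('toppost est',R@[.613,-.032])
E
```

```text
post c [ 0.6183 -0.0312  0.103 ] rel bench->shakerframe [ 0.5892 -0.1903]
p NL [ 0.6131 -0.0401  0.103 ] rel bench->shakerframe [ 0.5818 -0.1975]
p FR [ 0.6236 -0.0222  0.103 ] rel bench->shakerframe [ 0.5965 -0.183 ]
edge L [ 0.5892 -0.1423  0.055 ] rel bench->shakerframe [ 0.5322 -0.2901]
edge R [0.5373 0.0514 0.055 ] rel bench->shakerframe [ 0.5323 -0.0895]
bolt [ 0.5978 -0.1294  0.057 ] rel bench->shakerframe [ 0.5439 -0.2798]
b [0.5514 0.0441 0.057 ] rel bench->shakerframe [ 0.544  -0.1002]
socket rim L [ 0.6205 -0.0459  0.078 ] rel bench->shakerframe [ 0.5875 -0.2051]
socket rim R [ 0.6127 -0.0166  0.078 ] rel bench->shakerframe [ 0.5875 -0.1747]
toppost est [ 0.58379228 -0.18968282]
```

Call:
move_arm --pt "-0.04 -0.04 0 -0.1" --pt "-0.1 -0.1 0 -0.242" --pt "-0.14 -0.14 -0.02 -0.242" --pt "-0.18 -0.18 -0.05 -0.242" --pt "-0.21 -0.21 -0.09 -0.242" --pt "-0.218 -0.222 -0.13 -0.242" --pt "-0.218 -0.222 -0.15 -0.242" --pt "-0.218 -0.222 -0.15 -0.242"

```text
time: 11.8
position: [0.4462, -0.24, 0.1459]
ee_rot: [-0.003, -0.009, 1.0, 0.002]
contact_force: [-0.4, -0.8, 0.4]
grip_width: 0.088
gripper_force: 0.0
```

```bash
cat > red.py <<'E'
from h import *
s=telemetry.read_state();a=capture('wrist')[:250].astype(int)
m=((a[...,0]>110)&(a[...,1]<60)&(a[...,2]<60)).astype(np.uint8)
n,l,st,c=cv2.connectedComponentsWithStats(m);print(np.round(s['position'],4),np.round(s['ee_rot'],4))
for i in range(1,n):
  if st[i,4]>150:
    pts=np.argwhere(l==i)[:,::-1]
    W=np.array([atz('wrist',p,.045,s)[:2] for p in pts])
    box=cv2.minAreaRect(pts.astype(np.float32))
    d=W-W.mean(0);e=np.linalg.eigh(d.T@d)[1][:,1]
    pr=d@e;q=d@[-e[1],e[0]]
    print(st[i],'c',W.mean(0).round(4),'yaw',np.arctan(e[1]/e[0]).round(4),'len',np.ptp(pr).round(4),'wid',np.ptp(q).round(4),'x range',W[:,0].min().round(4),W[:,0].max().round(4))
E
python3 red.py
```

```text
[ 0.4462 -0.24    0.1459] [-0.0027 -0.0092  1.      0.0016]
[248 188  13  36 421] c [ 0.4551 -0.2416] yaw 0.0178 len 0.0339 wid 0.0113 x range 0.4379 0.4719
```

Call:
move_arm --pt "0 -0.001 -0.04 0" --pt "0 -0.001 -0.08 0" --pt "0 -0.001 -0.11 0" --pt "0 -0.001 -0.124 0" --pt "0 -0.001 -0.128 0" --pt "0 -0.001 -0.128 0"

```text
time: 12.6
position: [0.4493, -0.2422, 0.0214]
ee_rot: [0.001, -0.01, 1.0, -0.0]
contact_force: [0.5, -0.2, -0.2]
grip_width: 0.0878
gripper_force: 0.0
```

Call:
move_arm --pt "0 0 0 0" --pt "0 0 0 0" --pt "0 0 0 0" --pt "0 0 0 0" --pt "0 0 0 0" --pt "0 0 0 0" --pt "0 0 0 0" --pt "0 0 0 0" --pt "0 0 0 0" --fingers -1 --squeeze 40

```text
time: 13.72
position: [0.4485, -0.2419, 0.0207]
ee_rot: [-0.0, -0.01, 1.0, -0.0]
contact_force: [-0.1, -0.2, -0.5]
grip_width: 0.0117
gripper_force: 40.0
```

Call:
move_arm --pt "0 0 0.02 0" --pt "0 0 0.06 0" --pt "0 0.01 0.1 0" --pt "0.02 0.06 0.1 0.1" --pt "0.04 0.12 0.1 0.242" --pt "0.06 0.17 0.1 0.242" --pt "0.068 0.184 0.1 0.242" --pt "0.068 0.184 0.1 0.242" --pt "0.068 0.184 0.1 0.242"

```text
time: 14.85
position: [0.5159, -0.0589, 0.1205]
ee_rot: [-0.0, -0.13, 0.992, -0.0]
contact_force: [0.2, -0.8, -0.9]
grip_width: 0.0117
gripper_force: 40.0
```

```bash
python3 - <<'E'
from h import *
s=telemetry.read_state();a=capture('wrist');np.save('w5.npy',a)
print(np.round(s['position'],4),np.round(s['ee_rot'],4))
save('w5',cv2.resize(a[90:250,176:336],None,fx=3.7,fy=3.7,interpolation=cv2.INTER_CUBIC))
E
```

```text
[ 0.5159 -0.0589  0.1205] [-4.000e-04 -1.298e-01  9.915e-01 -0.000e+00]
```

Call:
move_arm --pt "0 0 -0.03 0" --pt "0 0 -0.045 0" --pt "0.0005 0.0005 -0.053 0" --pt "0.0005 0.0005 -0.053 0" --pt "0.0005 0.0005 -0.053 0"

```text
time: 15.52
position: [0.5175, -0.0575, 0.0682]
ee_rot: [0.0, -0.13, 0.991, -0.0]
contact_force: [0.4, -0.3, -0.2]
grip_width: 0.0117
gripper_force: 40.0
```

Call:
move_arm --pt "0.01 0.0027 0 0" --pt "0.02 0.0054 0 0" --pt "0.025 0.0067 0 0" --pt "0.03 0.008 0 0" --pt "0.03 0.008 0 0"

```text
time: 16.15
position: [0.5474, -0.0493, 0.0676]
ee_rot: [0.0, -0.13, 0.991, -0.0]
contact_force: [-0.3, -0.0, 0.0]
grip_width: 0.0115
gripper_force: 40.0
```

Call:
move_arm --pt "0.005 0.0012 0 0" --pt "0.01 0.0024 0 0" --pt "0.012 0.003 0 0" --pt "0.012 0.003 0 0"

```text
time: 16.65
position: [0.5595, -0.0464, 0.0678]
ee_rot: [0.0, -0.13, 0.991, -0.0]
contact_force: [1.3, -0.8, -0.9]
grip_width: 0.0116
gripper_force: 40.0
```

Call:
move_arm --pt "0.004 0.0011 0 0" --pt "0.008 0.0022 0 0" --pt "0.01 0.0027 0 0" --pt "0.01 0.0027 0 0"

```text
time: 17.15
position: [0.5695, -0.0437, 0.0677]
ee_rot: [0.0, -0.13, 0.991, -0.0]
contact_force: [0.6, 0.1, -1.6]
grip_width: 0.0117
gripper_force: 40.0
```

Call:
move_arm --pt "0.002 0.0005 0 0" --pt "0.004 0.001 0 0" --pt "0.005 0.0013 0 0" --pt "0.005 0.0013 0 0"

```text
time: 17.65
position: [0.5733, -0.0425, 0.0675]
ee_rot: [-0.001, -0.13, 0.991, 0.0]
contact_force: [-4.7, -3.3, -0.3]
grip_width: 0.0119
gripper_force: 40.0
```

Call:
move_arm --pt "0.001 0.0003 0 0" --pt "0.002 0.0005 0 0" --pt "0.002 0.0005 0 0"

```text
time: 18.02
position: [0.574, -0.0423, 0.0673]
ee_rot: [-0.002, -0.13, 0.991, 0.0]
contact_force: [-8.0, -5.2, 3.2]
grip_width: 0.0112
gripper_force: 40.0
```

```bash
python3 - <<'E'
from h import *
s=telemetry.read_state();a=capture('wrist');np.save('w6.npy',a);b=capture('scene')
print(np.round(s['position'],4),np.round(s['ee_rot'],4),s['contact_force'])
A=cv2.resize(a[100:230,196:316],None,fx=3.2,fy=3.2,interpolation=cv2.INTER_CUBIC)
B=cv2.resize(b[150:250,215:315],None,fx=4.1,fy=4.1,interpolation=cv2.INTER_CUBIC)
A=A[:410];B=B[:410]
save('w6',np.hstack([A,B]))
print(A.shape,B.shape)
E
```

```text
[ 0.574  -0.0423  0.0673] [-2.100e-03 -1.302e-01  9.915e-01  1.000e-04] [-8.00146508 -5.16654125  3.17498869]
(410, 384, 3) (410, 410, 3)
```

View pics/w6.png

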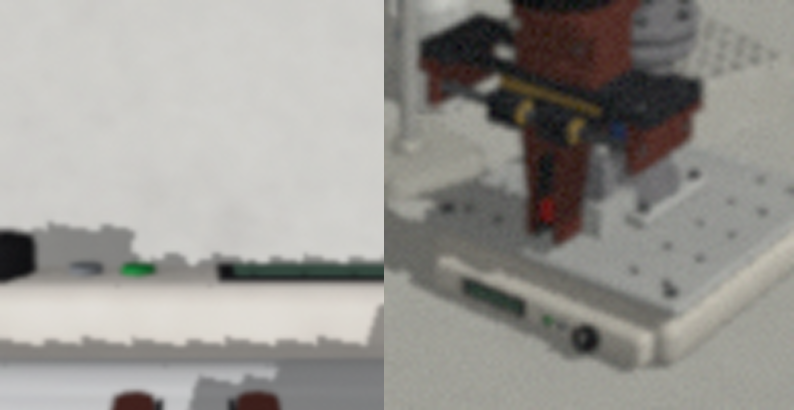

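The pin's shoulder is firm against the post: force is about 9 N and the computed shoulder position is within 1 mm of the face. The last picture showed only the gripper over the pin. I'll release and rise straight up.

Call:
move_arm --pt "-0.0005 0 0 0" --pt "-0.0005 0 0 0" --pt "-0.0005 0 0 0" --pt "-0.0005 0 0 0" --pt "-0.0005 0 0 0" --fingers 1

```text
time: 18.75
position: [0.5756, -0.0418, 0.0677]
ee_rot: [0.0, -0.13, 0.991, 0.0]
contact_force: [-1.3, 0.3, 1.0]
grip_width: 0.0583
gripper_force: 0.0
```

Call:
move_arm --pt "0 0 0.015 0" --pt "-0.005 -0.0013 0.04 0" --pt "-0.012 -0.003 0.06 0" --pt "-0.03 -0.008 0.09 0" --pt "-0.03 -0.008 0.1 0" --pt "-0.03 -0.008 0.1 0"

```text
time: 19.5
position: [0.5467, -0.0499, 0.1688]
ee_rot: [0.001, -0.13, 0.991, -0.0]
contact_force: [0.1, -0.1, -0.3]
grip_width: 0.0878
gripper_force: 0.0
```

```bash
python3 red.py
```

```text
[ 0.5467 -0.0499  0.1688] [ 1.400e-03 -1.302e-01  9.915e-01 -3.000e-04]
[252 222  15  28 329] c [ 0.5939 -0.0353] yaw 0.1667 len 0.0316 wid 0.0132 x range 0.5779 0.6104
```

```bash
sed -i "s/\[:250\]/[:300]/; s/,\.045,s/,Z,s/; s/^s=tele/import sys;Z=float(sys.argv[1]);s=tele/" red.py; cat >> red.py <<'E'
    c_,s_=np.cos(.262),np.sin(.262);Q=W@np.array([[c_,-s_],[s_,c_]]);print('shaker x',np.percentile(Q[:,0],[1,99]).round(4),'y',np.percentile(Q[:,1],[2,98]).round(4))
E
python3 red.py .092
```

```text
[ 0.5462 -0.0498  0.1678] [ 5.000e-04 -1.302e-01  9.915e-01 -1.000e-04]
[251 223  15  38 439] c [ 0.5792 -0.0398] yaw 0.199 len 0.0358 wid 0.0111 x range 0.5612 0.5968
shaker x [0.5317 0.5663] y [-0.1935 -0.1831]
```

Pin's red grip spans x_s 0.532–0.566, which puts the shoulder at about 0.578, against 0.580 for home. I'll tap it home from behind with closed fingers to be sure.

Call:
move_arm --pt "-0.016 -0.004 0 0" --pt "-0.016 -0.004 0 0" --pt "-0.016 -0.004 0 0" --pt "-0.016 -0.004 -0.01 0" --pt "-0.016 -0.004 -0.04 0" --pt "-0.016 -0.004 -0.07 0" --pt "-0.016 -0.004 -0.09 0" --pt "-0.016 -0.004 -0.09 0" --fingers -1

```text
time: 20.6
position: [0.5282, -0.0537, 0.0758]
ee_rot: [-0.002, -0.13, 0.991, 0.0]
contact_force: [-0.0, -0.2, -0.7]
grip_width: 0.0112
gripper_force: 0.0
```

Call:
move_arm --pt "0.006 0.0016 0 0" --pt "0.012 0.0032 0 0" --pt "0.018 0.0048 0 0" --pt "0.022 0.006 0 0" --pt "0.022 0.006 0 0"

```text
time: 21.22
position: [0.552, -0.0478, 0.0778]
ee_rot: [0.0, -0.13, 0.991, -0.0]
contact_force: [0.2, 0.3, 0.6]
grip_width: 0.0005
gripper_force: 0.0
```

Call:
move_arm --pt "0.001 0.0003 0 0" --pt "0.002 0.0006 0 0" --pt "0.003 0.0008 0 0" --pt "0.003 0.0008 0 0"

```text
time: 21.72
position: [0.5534, -0.0471, 0.0773]
ee_rot: [-0.001, -0.13, 0.991, 0.0]
contact_force: [-3.6, -0.9, 0.1]
grip_width: 0.0006
gripper_force: 2.1
```

Call:
move_arm --pt "0.001 0.0003 0 0" --pt "0.0025 0.0006 0 0" --pt "0.0025 0.0006 0 0" --pt "0.0025 0.0006 0 0"

```text
time: 22.22
position: [0.5536, -0.0468, 0.0766]
ee_rot: [-0.003, -0.13, 0.991, 0.0]
contact_force: [-9.1, -3.3, -0.6]
grip_width: 0.0005
gripper_force: 5.0
```

Call:
move_arm --pt "-0.012 -0.003 0 0" --pt "-0.024 -0.006 0 0" --pt "-0.024 -0.006 0.03 0" --pt "-0.024 -0.006 0.041 0" --pt "-0.01 -0.003 0.041 0" --pt "0.005 0.0013 0.041 0" --pt "0.0135 0.0036 0.041 0" --pt "0.0135 0.0036 0.041 0" --fingers -0.41

```text
time: 23.22
position: [0.571, -0.0425, 0.1179]
ee_rot: [-0.0, -0.131, 0.991, 0.0]
contact_force: [0.5, 0.1, 0.0]
grip_width: 0.0258
gripper_force: 0.0
```

Call:
move_arm --pt "0.005 0.0013 0 0" --pt "0.01 0.0027 0 0" --pt "0.015 0.004 0 0" --pt "0.02 0.0054 0 0" --pt "0.025 0.0067 0 0" --pt "0.025 0.0067 0 0"

```text
time: 23.98
position: [0.5959, -0.0361, 0.1186]
ee_rot: [0.0, -0.13, 0.991, -0.0]
contact_force: [-1.0, -0.5, 1.9]
grip_width: 0.0261
gripper_force: 0.7
```

Call:
move_arm --pt "0.004 0.0011 0 0" --pt "0.008 0.0021 0 0" --pt "0.01 0.0027 0 0" --pt "0.01 0.0027 0 0"

```text
time: 24.48
position: [0.6053, -0.0334, 0.1183]
ee_rot: [-0.0, -0.13, 0.991, 0.0]
contact_force: [-2.5, 0.1, -1.0]
grip_width: 0.0264
gripper_force: 1.0
```

Call:
move_arm --pt "0.002 0.0005 0 0" --pt "0.004 0.0011 0 0" --pt "0.006 0.0016 0 0" --pt "0.006 0.0016 0 0"

```text
time: 24.98
position: [0.6126, -0.032, 0.1191]
ee_rot: [0.001, -0.13, 0.991, -0.0]
contact_force: [-0.9, -0.8, -0.1]
grip_width: 0.026
gripper_force: 0.2
```

Call:
move_arm --pt "0.001 0.0003 0 0" --pt "0.002 0.0005 0 0" --pt "0.002 0.0005 0 0"

```text
time: 25.35
position: [0.614, -0.0314, 0.1189]
ee_rot: [0.0, -0.13, 0.991, -0.0]
contact_force: [-0.0, -0.8, 0.5]
grip_width: 0.0254
gripper_force: 0.2
```

Force rose to 2.5 N, then vanished, so the loop seems to have snapped over. I'll retreat to the pose of the earlier w4 picture and compare numerically.

Call:
move_arm --pt "-0.03 -0.008 0 0" --pt "-0.06 -0.016 0.005 0" --pt "-0.07 -0.019 0.05 0" --pt "-0.07 -0.019 0.1 0" --pt "-0.05 -0.01 0.15 0" --pt "-0.02 0 0.181 0" --pt "0.02 0.008 0.181 0" --pt "0.053 0.0125 0.181 0" --pt "0.053 0.0125 0.181 0" --pt "0.053 0.0125 0.181 0" --fingers 1

```text
time: 26.6
position: [0.6656, -0.019, 0.2992]
ee_rot: [-0.001, -0.13, 0.991, 0.0]
contact_force: [0.1, 0.2, -0.9]
grip_width: 0.0881
gripper_force: 0.0
```

```bash
python3 - <<'E'
from h import *
import json
s=telemetry.read_state();a=capture('wrist');b=np.load('w4.npy');np.save('w7.npy',a)
print(s['time'],np.round(s['position'],4),np.round(s['ee_rot'],4))
c,sn=np.cos(.262),np.sin(.262)
W=lambda xs,ys,z:[c*xs-sn*ys,sn*xs+c*ys,z]
H=(.574,-.1895,.0935)
for n,t in(('open',0),('shut',np.radians(100))):
  p=t-np.radians(10)
  for nm,dy,r in(('L',-.0155,.02),('R',.0155,.02),('bar',0,.034)):
    print(n,nm,proj('wrist',W(H[0]+r*np.sin(p),H[1]+dy,H[2]+r*np.cos(p)),s).round(1))
print('post',proj('wrist',W(.589,-.19,.103),s).round(1))
g=cv2.cvtColor(a,cv2.COLOR_RGB2GRAY).astype(int);g0=cv2.cvtColor(b,cv2.COLOR_RGB2GRAY).astype(int)
for im in(g,g0):
  print('cols 240..274, rows 100..152')
  for v in range(100,152,2):print(v,' '.join('%3d'%im[v,u] for u in range(238,278,2)))
E
```

```text
26.6 [ 0.6656 -0.019   0.2992] [-7.000e-04 -1.302e-01  9.915e-01  1.000e-04]
open L [244.1 120.9]
open R [270.8 120.9]
open bar [257.4 118.8]
shut L [244.8 139.6]
shut R [269.9 139.6]
shut bar [257.4 150.8]
post [257. 136.]
cols 240..274, rows 100..152
100 194 194 193 193 194 188 134  92  86  76  55 106 192 193 193 192 159 127 127 127
102 191 190 190 190 190 185 138  92  85  76  57  89 182 189 188 189 170 124 123 124
104 190 190 190 190 190 186 139  89  86  77  58  97 184 188 188 186 146 123 123 123
106 189 189 189 189 188 187 148  89  86  78  60  93 184 189 189 188 143 125 124 124
108 194 195 194 194 193 193 153  91  86  76  61  92 185 193 192 192 176 132 125 125
110 192 192 192 192 193 190 151  92  86  78  61  70 175 190 191 190 170 125 125 125
112 188 188 187 187 186 186 153  94  87  77  62  84 175 186 186 185 151 125 123 122
114 189 189 188 186 183 181 154 102  98  94  76  79 173 187 187 187 182 137 123 123
116 177 161 158 153 151 150 146 143 144 136 106 102 118 139 171 185 173 127 121 122
118 154 148 144 147 147 142 128 132 130 115  99  99  93  90 106 173 186 164 125 124
120 132
[... 2849 characters left out ...]
  91 124 127 124 123 124 123
136 189 189 189 189 190 184 134 136 136 136 137 139 117  92 123 126 123 123 123 123
138 188 189 188 189 191 185 130 133 134 133 134 130 113  91 122 126 123 123 123 122
140 179 179 178 176 189 185 140 123 124 121 118 116 108 107 126 131 139 122 121 121
142 167 168 167 169 186 188 183 181 180 181 181 180 180 180 166 171 134 117 117 118
144 157 154 175 190 185 176 166 166 166 182 177 182 188 187 181 169 129 122 112 108
146  81  78 121 173 178 155 129 125 128 156 173 176 177 177 173 165 130 117  80  77
148  73  74 113 173 171 147 112 115 121 124 128 127 120 119 155 162 131 114  58  69
150 109 122 153 181 160 143 124 135 138 137 138 136 135 132 143 150 127 120  89  79
```

```bash
python3 red.py .092; python3 - <<'E'
from h import *
a=np.load('w7.npy')
g=cv2.cvtColor(a,cv2.COLOR_RGB2GRAY).astype(int)
print('    ',' '.join('%3d'%u for u in range(230,284,2)))
for v in range(110,126):print(v,' '.join('%3d'%g[v,u] for u in range(230,284,2)))
print([np.round(proj('wrist',atz('wrist',(256.7,120),.12,telemetry.read_state()),telemetry.read_state()),1)])
s=telemetry.read_state()
c,sn=np.cos(.262),np.sin(.262)
for uv,z in(((237,119),.115),((268,119),.115),((255,118),.127)):
  X=atz('wrist',uv,z,s);print(uv,z,(c*X[0]+sn*X[1]).round(4),(-sn*X[0]+c*X[1]).round(4))
E
```

```text
[ 0.6655 -0.019   0.2994] [-5.000e-04 -1.302e-01  9.915e-01  1.000e-04]
[251  92  10  23 190] c [ 0.5796 -0.0436] yaw 0.3246 len 0.028 wid 0.0106 x range 0.5654 0.5938
shaker x [0.5348 0.5622] y [-0.1973 -0.1875]
     230 232 234 236 238 240 242 244 246 248 250 252 254 256 258 260 262 264 266 268 270 272 274 276 278 280 282
110 193 193 192 193 192 192 192 192 193 190 151  92  86  78  61  70 175 190 191 190 170 125 125 125 125 126 126
111 190 190 190 188 188 188 188 189 188 188 147  91  86  76  63  76 174 188 189 187 155 124 124 124 124 124 124
112 189 189 188 187 188 188 187 187 186 186 153  94  87  77  62  84 175 186 186 185 151 125 123 122 122 123 122
113 191 191 190 190 190 189 190 189 188 187 158  97  86  78  64  84 176 187 187 186 170 132 123 122 122 122 121
114 191 190 190 189 189 189 188 186 183 181 154 102  98  94  76  79 173 187 187 187 182 137 123 123 122 122 122
115 188 187 187 187 185 179 177 169 163 158 139 119 122 118  94  88 158 175 183 184 179 133 121 122 121 121 121
116 187 187 187 186 177 161 158 153 151 150 146 143 144 136 106 102 118 139 171 185 173 127 121 122 12
[... 437 characters left out ...]
 125 124 124 124 125
121 190 190 191 188 146  94 102 124 134 127 101  98  94 107  99  88 117 122  95 110 159 130 125 126 125 124 126
122 190 190 190 190 173 126  93  98 111 106 114 124 110 125 118  91 120 131 109 117 168 131 125 125 125 125 125
123 189 189 190 190 186 164 123 114 124 125 137 145 133 138 133  95 109 128 118 129 160 131 125 125 125 124 125
124 190 190 191 190 189 184 164 157 160 162 152 150 145 143 136  96 100 125 125 131 137 126 125 125 124 125 124
125 190 189 189 189 188 188 184 183 184 182 157 146 143 137 128  95 105 125 127 127 125 123 124 123 124 123 124
[array([256.7, 120. ])]
(237, 119) 0.115 0.5682 -0.2132
(268, 119) 0.115 0.5683 -0.1774
(255, 118) 0.127 0.5671 -0.1923
```

The loop is still open. It sits at y_s≈-0.195, since the pin has rolled slightly, so the left finger missed it and the others slipped over. I'll retry with closed fingers on the bar, centred on the loop.

Call:
move_arm --pt "-0.04 -0.012 0 0" --pt "-0.09 -0.028 0 0" --pt "-0.12 -0.037 -0.02 0" --pt "-0.12 -0.037 -0.07 0" --pt "-0.12 -0.037 -0.13 0" --pt "-0.12 -0.037 -0.17 0" --pt "-0.11 -0.034 -0.183 0" --pt "-0.0953 -0.03 -0.183 0" --pt "-0.0953 -0.03 -0.183 0" --fingers -1

```text
time: 27.82
position: [0.5742, -0.0487, 0.1187]
ee_rot: [0.002, -0.131, 0.991, -0.001]
contact_force: [0.6, 0.1, 0.1]
grip_width: 0.0019
gripper_force: 0.0
```

Call:
move_arm --pt "0.006 0.0016 0 0" --pt "0.012 0.0032 0 0" --pt "0.018 0.0048 0 0" --pt "0.024 0.0064 0 0" --pt "0.03 0.008 0 0" --pt "0.034 0.0091 0 0" --pt "0.034 0.0091 0 0"

```text
time: 28.7
position: [0.6051, -0.0397, 0.1162]
ee_rot: [-0.0, -0.13, 0.991, 0.0]
contact_force: [-2.4, -1.4, -1.3]
grip_width: 0.0002
gripper_force: 1.0
```

Call:
move_arm --pt "0.002 0.0005 0 0" --pt "0.004 0.0011 0 0" --pt "0.006 0.0016 -0.0005 0" --pt "0.006 0.0016 -0.001 0"

```text
time: 29.2
position: [0.6117, -0.0381, 0.1158]
ee_rot: [0.0, -0.13, 0.991, -0.0]
contact_force: [-1.8, -0.5, -1.1]
grip_width: 0.0005
gripper_force: 0.9
```

Call:
move_arm --pt "0.002 0.0005 0 0" --pt "0.003 0.0008 -0.0005 0" --pt "0.004 0.0011 -0.001 0" --pt "0.004 0.0011 -0.001 0"

```text
time: 29.7
position: [0.6161, -0.037, 0.1151]
ee_rot: [0.001, -0.13, 0.991, -0.0]
contact_force: [-0.5, -0.1, 1.0]
grip_width: 0.0006
gripper_force: 0.0
```

Call:
move_arm --pt "0.001 0.0003 -0.001 0" --pt "0.002 0.0005 -0.002 0" --pt "0.003 0.0008 -0.003 0" --pt "0.003 0.0008 -0.003 0"

```text
time: 30.2
position: [0.6185, -0.0363, 0.112]
ee_rot: [0.0, -0.13, 0.991, -0.0]
contact_force: [-1.4, -0.3, 2.2]
grip_width: 0.0006
gripper_force: 1.2
```

Call:
move_arm --pt "0 0 -0.001 0" --pt "0 0 -0.002 0" --pt "0 0 -0.003 0" --pt "0 0 -0.003 0"

```text
time: 30.7
position: [0.6188, -0.0364, 0.112]
ee_rot: [0.001, -0.13, 0.991, -0.0]
contact_force: [-13.3, 0.7, 27.8]
grip_width: 0.0007
gripper_force: 13.5
```

Call:
move_arm --pt "0 0 0.004 0" --pt "0 0 0.008 0" --pt "-0.02 -0.005 0.01 0" --pt "-0.05 -0.013 0.02 0" --pt "-0.07 -0.019 0.06 0" --pt "-0.06 -0.01 0.12 0" --pt "-0.02 0.01 0.19 0" --pt "0.03 0.017 0.19 0" --pt "0.047 0.017 0.19 0" --pt "0.047 0.017 0.19 0"

```text
time: 31.95
position: [0.6658, -0.0191, 0.2978]
ee_rot: [-0.0, -0.13, 0.991, 0.0]
contact_force: [-0.0, -0.3, -0.8]
grip_width: 0.0005
gripper_force: 0.0
```

```bash
cat > chk.py <<'E'
from h import *
s=telemetry.read_state();a=capture('wrist');np.save('w8.npy',a)
print(s['time'],np.round(s['position'],4),np.round(s['ee_rot'],4))
c,sn=np.cos(.262),np.sin(.262)
W=lambda xs,ys,z:[c*xs-sn*ys,sn*xs+c*ys,z]
for n,P in(('openbar',(.567,-.195,.127)),('shut L',(.594,-.2055,.0935)),('shut R',(.594,-.1745,.0935)),('shut bar',(.608,-.19,.0935)),('post',(.589,-.19,.103))):print(n,proj('wrist',W(*P),s).round(1))
g=cv2.cvtColor(a,cv2.COLOR_RGB2GRAY).astype(int)
print('    ',' '.join('%3d'%u for u in range(230,284,2)))
for v in range(106,154,2):print(v,' '.join('%3d'%g[v,u] for u in range(230,284,2)))
E
python3 chk.py; python3 red.py .092
```

```text
31.95 [ 0.6658 -0.0191  0.2978] [-4.000e-04 -1.304e-01  9.915e-01  1.000e-04]
openbar [252.6 117.7]
shut L [244.5 139.5]
shut R [269.7 139.5]
shut bar [257.1 150.8]
post [257.1 136. ]
     230 232 234 236 238 240 242 244 246 248 250 252 254 256 258 260 262 264 266 268 270 272 274 276 278 280 282
106 200 199 199 199 199 199 199 198 199 199 198 165 104  95  88  72  52 171 199 199 199 196 151 130 131 131 131
108 206 206 206 205 204 204 204 204 204 203 204 176 108  94  86  71  61 170 202 202 201 196 145 132 132 132 132
110 203 203 203 202 201 201 200 200 201 201 200 161 102  94  84  69  57 181 201 200 200 183 134 131 133 132 132
112 199 199 198 198 198 197 197 197 197 197 196 162 102  94  84  67  68 179 196 195 196 180 131 128 128 129 129
114 199 199 198 198 198 198 198 198 198 197 197 164 102  91  80  67  82 183 196 196 196 192 142 128 128 129 129
116 197 197 196 197 196 197 196 196 196 196 195 173 110  89  79  72 123 191 195 195 195 190 141 128 128 128 127
118 201 201 200 201 201 200 201 200 198 197 186 159 151 145 139 126 114 186 200 199 200 196 170 132 131 131 130
120 201 201 201 201
[... 1398 characters left out ...]
35 161 137 124 123 124 124 125 128 129
146 202 204 209 184 172 170 186 185 153 148 175 160 163 155 118 116 140 156 141 155 135 129 120 117 133 132 128
148 202 205 198 120  92  95 153 189 170 153 147 146 148 144 134 141 160 146 126 131 131 122  72  70 104 130 129
150 203 204 187  95  78  81 133 191 180 148 126 133 143 145 146 151 132 139 160 157 133 106  58  59  70 121 132
152 199 201 203 130  99 136 167 192 168 147 136 144 154 139 119 140 112 102 135 156 131 122  77  84 100 124 130
[ 0.6647 -0.0192  0.2975] [-1.000e-03 -1.303e-01  9.915e-01  2.000e-04]
[254  92   9  26 205] c [ 0.5799 -0.0401] yaw 0.2242 len 0.0311 wid 0.0103 x range 0.5647 0.5954
shaker x [0.535  0.5648] y [-0.1936 -0.1838]
```

Now the legs appear at columns 244 and 268, running from row 122 to about 147. That matches the predicted shut pose, and nothing is left at the open position. The pin is home and the vessel unmoved, so I'll hand in.

```bash
python3 -c "
from h import *
print(hand_in())"
```

```text
the job is handed in; nothing more can be done
None
```

The job is handed in: the vessel is seated on the post, the pin is pushed home, and the loop is snapped shut. I judged the loop by comparing pixels rather than by a direct view, and no verdict came back. On the second try at the loop (the first slipped), something met the gripper at about 28 N vertically, probably the vessel's flange, but the vessel did not appear to move.

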